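Unlock the child-resistant cap of the wide reagent bottle

ROBOT

A 6-joint arm with a two-finger parallel gripper is mounted at the origin on a cart in front of the work surface, level with it; the furniture and walls round the work are solid. World frame = base frame: x ahead of the robot, y to its left, z up, the work surface at z = 0. Lengths are in mm, angles in rad, forces in N, time in s.
With the tool pointing down it reaches from about 275 to 750 mm from the base axis. Payload 10.2 kg.
Tool frame: the origin (TCP) lies at the very end of the fingers, on their centre line; the grasp point (between the pads) lies 19 mm behind it; z points along the fingers, y is the direction in which the jaws open and shut (so a half turn about z gives the same grasp; the last joint's range is limited). The gripper opens to 85 mm and grips with 20 to 120 N. Pads are 22 mm wide; open, the fingers measure 114 mm over their backs; the gripper's body (76 mm by 85 mm) begins 54 mm behind the grasp point. The pads swing forward as they close: fully open they stand 13 mm farther back than shut.
Start: joints at [0.976, 0.313, 1.498, -0, 1.331, -0.223], TCP at [190.742, 489.131, 231.294] pointing down, gripper open.
Joint ranges: [-2.94, 2.94], [-0.97, 2.17], [0.19, 2.56], [-1.23, 4.37], [0.02, 3.11], [-2.88, 2.88]. Speed limits (rad/s): [2.39, 2.39, 3.01, 3.14, 3.14, 3.14].

INTERFACE

Orientations are given as a unit quaternion [w, x, y, z].
In Python, from rig import * gives the robot as it stands. The module is installed in compiled form; this text tells all that it offers.
- The arm moves only by the shell command python3 -m crank 'ROWS' [FORCE]. ROWS is a JSON object of lists of equal length, an entry for each row: "dp": the shift along the world's x, y, z in cm, a list of three; "delta_rot": the turn, a rotation vector about the world's x, y, z in degrees, a list of three; "claw": the closure in counts, from 0 (fully open) to 255 (shut). A call has 1 to 10 rows; each row shifts and turns the commanded pose from where the row before left it; what a row does not reach is not made up. A row lasts 1/10 s, in which the tool goes at most 50 mm and 8.59 degrees, less where a joint would pass 70% of its speed; a pose out of reach is approached as far as the arm can. A call is refused whole if a number of a shift passes 5 or a number of a turn 8.59, either way. A call with a gripper value outside its range is refused whole. The fingers move at their own pace and stop on an object; FORCE is the grip in N (left out, the last holds). Time passes only in rows, so rows that do not move let the fingers close. It gives the time, the measured TCP pose, the force and the opening at its end, in the units of the state.
- sense(): the state, without advancing time (a new reading comes with each control period).
- capture(name): name is "scene" or "side" or "wrist"; returns (picture, depth): 480x640x3 uint8, red, green, blue; 480x640 float32, mm along the optical axis (not along the pixel's ray), 0 where there is no reading.
- camera_model(name): a dict with "fx", "fy", "cx", "cy" (pixels), "cam_to_world" (4x4, takes a point from camera to world coordinates); the wrist camera has in their place "T_tool_cam" (4x4, takes a point from camera to tool coordinates, whose origin is the TCP and whose axes are the flange's). Camera axes: x right, y up, looking along -z (the intrinsics and any distortion apply to the point x, -y, -z); pixel columns grow to the right and rows downward; lengths in mm; the calibration is good to about 2 mm. The wrist camera is an equidistant fisheye: a pixel r from the principal point sees the ray r / f radians off the axis. A picture is of the moment at which its call begins: read the wrist's pose just before it. camera_model takes no time and is no camera call.
- finish_job(): hands the job in, once; it reports no verdict.
Trained networks look in the newest picture that a camera, given by its name, has taken for a name from the list of things; names that differ only in an ending like _2 or _b are one class to them, and where a whole thing is asked for, a point or a joint stands for the part that bears it (a point fixed in the world has none). Each returns a list of dicts, best first, with "p" (0 to 1); they miss things now and then, are a little off and sometimes report something else, mostly with a low value. They report only what shows in the picture. A call takes as long as a camera call. They do not tell look-alikes from the thing itself.
- boxes_of(camera, target): "centre" ([column, row] in pixels, amid what is visible of it).
- masks_of(camera, target): "region" (480x640 bool, what is visible of it) and "centre" ([column, row] in pixels, amid what is visible of it).
- pinpoint(camera, target): "centre" ([column, row] in pixels: a listed point, or the origin of a listed thing).
The state is a dict: "time_s": time; "joints": joint angles; "dq": joint speeds; "tau": joint torques, N m; "eef_pos": TCP position; "ee_rot": TCP orientation; "force": force on the tool from outside, world axes, zero at the start; "wrist_torque": the same for the moment, N m; "grip_width": opening from 0.0 (shut) to 1.0 (fully open).
Only numpy, scipy, OpenCV 4.12 (cv2) and the standard library are available. Lean on these libraries where they do the work, as an engineer would, in place of code of your own. Each camera call takes 0.05 s, during which the arm holds its last target.

TASK

Two amber reagent bottles stand clamped in bench holders, both shut with white push-and-turn safety caps. Unlock the short wide bottle: press its cap straight down against the spring and, keeping it down, turn it anticlockwise (seen from above) by about 60 degrees past its catch, then let go so that the cap springs back up unlocked. Leave the tall slim bottle locked.

Things in the scene. Friction and masses are not known exactly. Their poses are not given: they have to be found in the camera images.
- wide_cap (a point): on the axis of the round white cap of the short wide amber bottle, 12 mm below its flat top; z up. Cap 48 mm across its ribs, 30 tall, top 113 mm above the bench; grip its sides at any yaw. Below it: a neck 34 mm across, then a shoulder sloping from 72 mm height down to 60 mm at the side (bottle 68 across). A 90 mm square, 28 mm high holder fixes the bottle: it cannot move or turn
- wide_push (a joint): how far the wide bottle's cap is pressed down, m: 0 up, 0.007 fully down. A spring holds it up: 5 N starts it, 12 N holds it fully down
- wide_turn (a joint): turn of the wide bottle's cap, rad, growing anticlockwise seen from above: 0 to 0.1 at the start (locked), 1.4 end stop. A catch blocks it at about 0.17 unless pressed down 4.5 mm or more; pressed, it turns easily. Past 0.61 it is beyond the catch: let go there, it springs up and stays unlocked; let go between, it stays stuck down
- tall_cap (a point): on the axis of the cap of the tall slim amber bottle, 12 mm below its top; z up: the same kind of cap, 30 mm across, 26 tall, top 134 mm above the bench, bottle 44 mm across in a 66 mm square holder. Leave it alone. Left of both bottles stands a tall microscope (x from 0.47, y from -0.03 to 0.2): reach round it on the robot's side
- tall_turn (a joint): turn of the tall bottle's cap, rad, 0 at the start; it too is blocked at about 0.17 unless it is pressed down
Things that resemble listed ones, but are neither listed nor needed, are in the scene too. Leave any red look-alike of the part that bears wide_cap alone.

How it is judged:
By the outcome, as a careful person would: the job done as asked, in the order asked, and still so for the second after the job is handed in, with the robot touching nothing.
It also fails if it takes over 35 s, if anything falls off the work surface, if the arm or the gripper's body presses on something with over 40 N, if the wrist force passes 120 N, or if a joint passes its speed limit or range.

## Working session

There is one attempt and no reset: what is moved stays moved. The work goes in short steps, Python scripts to look and compute and a shell command to move; the robot and the scene stay as the last step left them, time stands still between calls to the robot, and variables do not carry over. Pictures are saved under pics/ and viewed, and the job is handed in when it is done.

```bash
mkdir -p pics; cat > h.py <<'E'
from rig import *
import numpy as np, cv2
def save(n,im): cv2.imwrite('pics/'+n,cv2.cvtColor(im,cv2.COLOR_RGB2BGR))
def world(cam,c,depth,win=2):
    m=camera_model(cam);u,v=c;i,j=int(round(v)),int(round(u))
    d=depth[max(0,i-win):i+win+1,max(0,j-win):j+win+1];d=np.median(d[d>0])
    p=np.array([(u-m['cx'])/m['fx']*d,-(v-m['cy'])/m['fy']*d,-d,1])
    return (np.array(m['cam_to_world'])@p)[:3]
E
python3 - <<'E'
from h import *
s=sense();print(s)
for c in ['scene','side']:
    im,d=capture(c);save(c+'0.png',im);np.save(c+'0.npy',d)
    for t in ['wide_cap','tall_cap']:
        for r in pinpoint(c,t):print(c,t,r,world(c,r['centre'],d).round(1))
print({k:v for k,v in camera_model('scene').items()})
E
```

```text
{'time_s': 0.0, 'joints': array([ 9.75580600e-01,  3.13451609e-01,  1.49842399e+00,  1.96393241e-05,
        1.33098840e+00, -2.23408625e-01]), 'dq': array([-5.27568419e-04, -3.90144639e-05,  9.48793520e-04, -5.94114180e-04,
       -1.48525780e-03,  6.74647012e-04]), 'tau': array([ 5.12390325e-04, -4.12248695e+01, -2.59743762e+01, -1.04051449e-05,
        4.02365360e-03, -6.70665955e-06]), 'eef_pos': array([190.60061788, 488.91314102, 230.73917581]), 'ee_rot': array([-2.61734340e-04,  1.84836852e-01,  9.82769014e-01, -5.79369467e-04]), 'force': array([-0.89221021,  0.73592319, -0.03412705]), 'wrist_torque': array([0.01867026, 0.02378323, 0.04800042]), 'grip_width': 1.0000701048113578}
scene wide_cap {'centre': [295.7, 244.5], 'p': 0.71} [ 444.1 -121.8  110.7]
scene wide_cap {'centre': [241.2, 202.8], 'p': 0.45} [434.4 221.5 104.4]
scene tall_cap {'centre': [383.6, 285.4], 'p': 0.7} [ 493.4 -393.2  128.8]
side wide_cap {'centre': [302.3, 255.5], 'p': 0.74} [ 447.7 -136.6  109.6]
side wide_cap {'centre': [285.3, 189.6], 'p': 0.5} [445.5 217.5 103.2]
side tall_cap {'centre': [355.3, 327.5], 'p': 0.58} [ 499.1 -395.1  132.2]
{'fx': 445.7112180916591, 'fy': 445.7112180916591, 'cx': 313.73364598440634, 'cy': 240.10939027183983, 'cam_to_world': array([[ 8.81501640e-01,  2.03673845e-01, -4.25995098e-01,
         4.34522874e+01],
       [-4.72151213e-01,  3.70082526e-01, -8.00070095e-01,
        -9.63153348e+02],
       [-5.30001037e-03,  9.06397203e-01,  4.22393206e-01,
         5.55460582e+02],
       [ 0.00000000e+00,  0.00000000e+00,  0.00000000e+00,
         1.00000000e+00]])}
```

View pics/scene0.png

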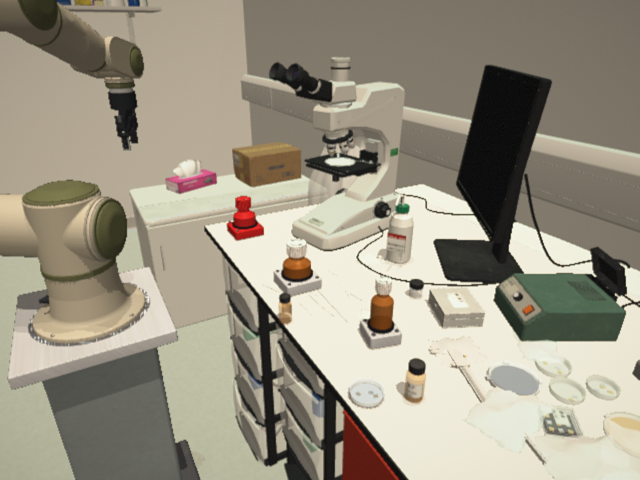

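View pics/side0.png

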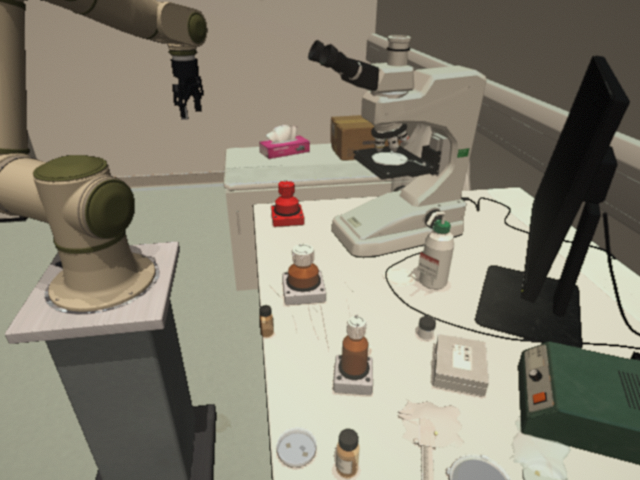

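```bash
python3 - <<'E'
from h import *
for c in ['scene','side']:
    d=np.load(c+'0.npy');m=camera_model(c)
    v,u=np.mgrid[0:480,0:640]
    P=np.stack([(u-m['cx'])/m['fx']*d,-(v-m['cy'])/m['fy']*d,-d,np.ones_like(d)],-1)@np.array(m['cam_to_world']).T
    P=P[...,:3]
    np.save(c+'_P.npy',P)
    for (x,y,h) in [(450,-130,113),(435,220,113),(495,-395,134)]:
        k=(d>0)&(np.hypot(P[...,0]-x,P[...,1]-y)<50)&(abs(P[...,2]-h)<6)
        q=P[k]; 
        if len(q)>10:
            (cx,cy),r=cv2.minEnclosingCircle(q[:,:2].astype(np.float32)); print(c,len(q),np.median(q,0).round(1),(cx,cy,r),q.min(0).round(),q.max(0).round())
    # tall things near route
    k=(d>0)&(P[...,2]>100)&(P[...,0]>150)&(P[...,0]<750)&(abs(P[...,1])<600)
    q=P[k]; H={}
    for p in q:
        key=(int(p[0]//50*50),int(p[1]//50*50)); H.setdefault(key,[]).append(p[2])
    print({k:(len(v),int(max(v))) for k,v in sorted(H.items()) if len(v)>8})
print(camera_model('side')['cam_to_world'])
E
```

```text
scene 162 [ 445.1 -119.4  111.8] (444.5206604003906, -115.38319396972656, 24.72336769104004) [ 424. -140.  107.] [469. -91. 115.]
scene 82 [443.1 234.9 111. ] (444.3927917480469, 238.81004333496094, 23.577281951904297) [422. 215. 107.] [467. 261. 114.]
scene 133 [ 498.7 -384.7  132.8] (500.4075012207031, -381.4549560546875, 16.658334732055664) [ 485. -397.  128.] [ 515. -366.  135.]
{(150, 300): (80, 536), (150, 350): (582, 550), (150, 400): (443, 549), (150, 450): (817, 461), (150, 500): (32, 402), (200, 400): (502, 542), (200, 450): (358, 531), (200, 500): (163, 348), (250, 450): (57, 520), (400, -150): (138, 114), (400, 200): (82, 113), (450, -400): (209, 134), (450, -150): (71, 114), (450, 50): (24, 468), (450, 100): (20, 474), (450, 200): (30, 113), (500, -400): (93, 134), (500, 0): (366, 491), (500, 50): (189, 491), (500, 100): (91, 491), (550, 0): (326, 471), (550, 50): (149, 439), (550, 100): (30, 428), (600, 0): (364, 450), (600, 50): (676, 438), (600, 100): (281, 399), (600, 150): (46, 222), (650, -50): (19, 223), (650, 0): (210, 423), (650, 50): (1486, 496), (650, 100): (1
[... 1038 characters left out ...]
0): (62, 489), (550, 0): (492, 477), (550, 50): (77, 455), (550, 100): (18, 455), (600, 0): (587, 454), (600, 50): (620, 452), (600, 100): (263, 450), (600, 150): (51, 225), (650, -50): (38, 224), (650, 0): (453, 433), (650, 50): (2176, 498), (650, 100): (191, 498), (650, 150): (54, 225), (700, -200): (76, 188), (700, -150): (459, 192), (700, 0): (212, 228), (700, 50): (1374, 497), (700, 100): (174, 498), (700, 150): (51, 225)}
[[ 9.86609457e-01  7.68634756e-02 -1.43853347e-01  3.55972912e+02]
 [-1.62929736e-01  5.04818610e-01 -8.47709899e-01 -9.14759428e+02]
 [ 7.46191726e-03  8.59796591e-01  5.10582160e-01  6.03843062e+02]
 [ 0.00000000e+00  0.00000000e+00  0.00000000e+00  1.00000000e+00]]
```

Three candidates are in the scene picture:
- White cap at (296,247) on the short wide amber bottle. It measures 48 mm across with its top at 113 mm, so it fits the description.
- Red look-alike at (243,203). Leave alone.
- Tall slim bottle's cap at (383,287), 30 mm across with its top at 134 mm. Leave alone.

I'll confirm the first in an enlarged crop before moving.

```bash
python3 - <<'E'
import cv2
a=cv2.imread('pics/scene0.png')[180:360,200:440]
cv2.imwrite('pics/crop0.png',cv2.resize(a,None,fx=3.3,fy=3.3,interpolation=cv2.INTER_CUBIC)[:600,:800])
E
```

```text
(no output)
```

View pics/crop0.png

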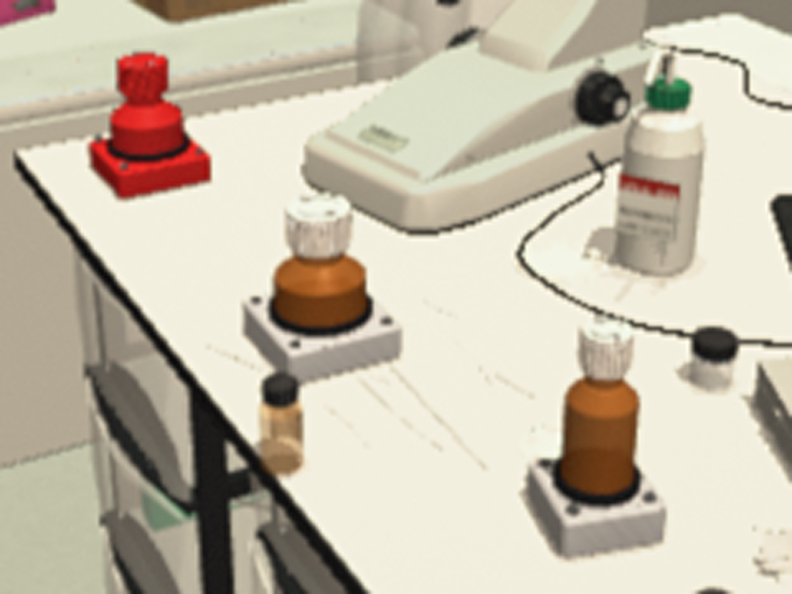

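The crop shows the white ribbed cap on the short wide amber bottle at about (296,247). The red look-alike is at (243,203) and the tall bottle at (383,290). I'm going for the first, along an arc on the robot's side.

```bash
python3 -m crank '{"dp":[[1.3,-3,0],[1.3,-3,0],[1.3,-3,0],[1.3,-3,0],[1.3,-3,0],[1.3,-3,0],[1.3,-3,0],[1.3,-3,0],[1.3,-3,0],[1.3,-3,0]],"delta_rot":[[0,0,-7],[0,0,-7],[0,0,-7],[0,0,-7],[0,0,-7],[0,0,-7],[0,0,-7],[0,0,-7],[0,0,-7],[0,0,-7]],"claw":[0,0,0,0,0,0,0,0,0,0]}' 80
python3 -m crank '{"dp":[[0.1,-3,0],[0.1,-3,0],[0.1,-3,0],[0.1,-3,0],[0.1,-3,0],[0.1,-3,0],[0.1,-3,0],[0.1,-3,0],[0.1,-3,0],[0.1,-3,0]],"delta_rot":[[0,0,0],[0,0,0],[0,0,0],[0,0,0],[0,0,0],[0,0,0],[0,0,0],[0,0,0],[0,0,0],[0,0,0]],"claw":[0,0,0,0,0,0,0,0,0,0]}'
python3 -c "
from rig import *;print(sense()['joints'])"
```

```text
time_s: 1.3
eef_pos: [321.0, 187.9, 231.4]
ee_rot: [0.0, 0.717, 0.697, 0.0]
force: [0.3, 0.9, -0.1]
grip_width: 1.0
time_s: 2.3
eef_pos: [330.5, -112.1, 231.4]
ee_rot: [0.0, 0.715, 0.699, 0.0]
force: [0.2, 0.3, -0.3]
grip_width: 0.999
[-6.66805680e-01 -9.24463256e-02  1.95486183e+00  7.55249411e-05
  1.27884502e+00 -6.43809213e-01]
```

```bash
python3 -m crank '{"dp":[[2.9,-0.1,0],[2.9,-0.1,0],[2.9,-0.1,0],[2.95,-0.1,0],[0,0,0]],"delta_rot":[[0,0,0],[0,0,0],[0,0,0],[0,0,0],[0,0,0]],"claw":[0,0,0,0,0]}'
python3 - <<'E'
from h import *
from scipy.spatial.transform import Rotation as R
s=sense();im,d=capture('wrist');save('w1.png',im);np.save('w1.npy',d)
m=camera_model('wrist');print(s['eef_pos'],{k:v for k,v in m.items()})
w,x,y,z=s['ee_rot'];Rt=R.from_quat([x,y,z,w]).as_matrix()
v,u=np.mgrid[0:480,0:640];a=(u-m['cx'])/m['fx'];b=(v-m['cy'])/m['fy'];r=np.hypot(a,b)+1e-9
dx=np.sin(r)*a/r;dy=-np.sin(r)*b/r;dz=-np.cos(r)
k=d/np.maximum(np.cos(r),1e-3)
P=np.stack([dx*k,dy*k,dz*k,np.ones_like(k)],-1)@np.array(m['T_tool_cam']).T
P=P[...,:3]@Rt.T+s['eef_pos']
for t in ['wide_cap']:
    for q in pinpoint('wrist',t):
        c=q['centre'];print(t,q,P[int(c[1]),int(c[0])])
sel=(d>0)&(abs(P[...,2]-113)<7)&(np.hypot(P[...,0]-447,P[...,1]+116)<50)
q=P[sel];print(len(q))
if len(q): print(np.median(q,0),q.min(0),q.max(0),cv2.minEnclosingCircle(q[:,:2].astype(np.float32)))
E
```

```text
time_s: 2.8
eef_pos: [449.2, -114.9, 230.7]
ee_rot: [-0.0, 0.715, 0.699, 0.0]
force: [-0.3, 0.7, -0.2]
grip_width: 1.005
[ 449.16679696 -114.94877354  230.7301099 ] {'fx': 371.64829954431775, 'fy': 371.64829954431775, 'cx': 319.87655463267805, 'cy': 242.665785830222, 'T_tool_cam': array([[-2.28378775e-05,  9.50896136e-01,  3.09510157e-01,
         7.95153953e+01],
       [ 9.99999994e-01, -1.17886167e-05,  1.10004879e-04,
         3.70819196e-01],
       [ 1.08251911e-04,  3.09510158e-01, -9.50896130e-01,
        -1.42462028e+02],
       [ 0.00000000e+00,  0.00000000e+00,  0.00000000e+00,
         1.00000000e+00]])}
wide_cap {'centre': [320.1, 232.3], 'p': 0.62} [ 449.64904578 -112.22571169  111.92938457]
3011
[ 450.39694545 -112.94375484  112.81554758] [ 427.17380052 -137.68502316  106.1294875 ] [473.5987962  -90.35820177 115.4875979 ] ((450.4044494628906, -114.35807800292969), 24.057788848876953)
```

View pics/w1.png

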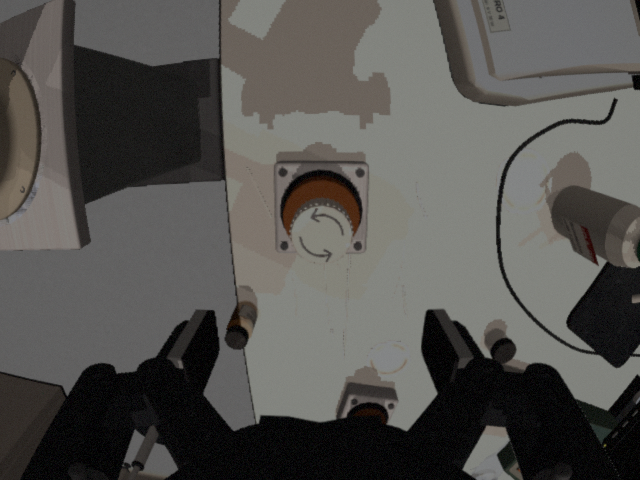

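The wrist view shows the white cap with its anticlockwise arrow at (322,235), the holder around it and the microscope clear at upper right. The wrist puts the cap centre at (450,-114), within 4 mm of the other cameras. The tool is already over it, so I'll go straight down.

```bash
python3 -m crank '{"dp":[[0,0,-2],[0,0,-2],[0,0,-2],[0,0,-2],[0,0,-2],[0,0,-2],[0,0,-2],[0,0,-0.7],[0,0,0]],"delta_rot":[[0,0,0],[0,0,0],[0,0,0],[0,0,0],[0,0,0],[0,0,0],[0,0,0],[0,0,0],[0,0,0]],"claw":[0,0,0,0,0,0,0,0,0]}'
python3 -m crank '{"dp":[[0,0,0],[0,0,0],[0,0,0],[0,0,0],[0,0,0],[0,0,0],[0,0,0],[0,0,0]],"delta_rot":[[0,0,0],[0,0,0],[0,0,0],[0,0,0],[0,0,0],[0,0,0],[0,0,0],[0,0,0]],"claw":[60,110,160,200,255,255,255,255]}' 80
python3 -c "
from rig import *;print(sense())"
```

```text
time_s: 3.8
eef_pos: [446.5, -114.8, 84.2]
ee_rot: [-0.001, 0.715, 0.699, -0.0]
force: [-0.3, -0.3, 0.6]
grip_width: 0.997
time_s: 4.6
eef_pos: [449.7, -115.4, 86.1]
ee_rot: [0.003, 0.715, 0.699, 0.002]
force: [8.7, 2.3, 5.4]
grip_width: 0.516
{'time_s': 4.6, 'joints': array([-5.05282809e-01,  3.58690622e-01,  1.85968930e+00,  1.83373557e-03,
        9.16186975e-01, -4.83354171e-01]), 'dq': array([ 0.00075487,  0.00100994, -0.0001517 , -0.00019988, -0.00158202,
        0.00165263]), 'tau': array([-2.11332567e+00, -3.48161745e+01, -1.55660337e+01, -1.13575436e+00,
        1.35218002e+00,  1.82399782e-02]), 'eef_pos': array([ 449.68711338, -115.42576352,   86.07333327]), 'ee_rot': array([0.0031558 , 0.71520095, 0.69890967, 0.00170676]), 'force': array([8.68779855, 2.33768598, 5.36493906]), 'wrist_torque': array([ 0.40302003, -1.1570008 ,  0.0277157 ]), 'grip_width': 0.5160439225677943}
```

```bash
python3 -m crank '{"dp":[[0.25,0,-0.3],[0,0,-0.3],[0,0,-0.3],[0,0,-0.3],[0,0,0],[0,0,0]],"delta_rot":[[0,0,0],[0,0,0],[0,0,0],[0,0,0],[0,0,0],[0,0,0]],"claw":[255,255,255,255,255,255]}'

```

```text
time_s: 5.2
eef_pos: [450.3, -115.5, 78.8]
ee_rot: [0.002, 0.715, 0.7, -0.0]
force: [-27.7, 9.8, 79.1]
grip_width: 0.519
```

```bash
python3 -m crank '{"dp":[[-0.15,0,0.25],[0,0,0],[0,0,0]],"delta_rot":[[0,0,0],[0,0,0],[0,0,0]],"claw":[255,255,255]}'

```

```text
time_s: 5.5
eef_pos: [450.0, -115.5, 79.2]
ee_rot: [0.003, 0.715, 0.699, 0.001]
force: [-10.1, 6.6, 45.6]
grip_width: 0.518
```

The cap is fully down (7 mm travel) at about 45 N of hold. Now I'll turn it anticlockwise about 65°, half at a time.

```bash
python3 -m crank '{"dp":[[0,0,0.05],[0,0,0],[0,0,0],[0,0,0],[0,0,0],[0,0,0]],"delta_rot":[[0,0,5],[0,0,5],[0,0,5],[0,0,5],[0,0,5],[0,0,5]],"claw":[255,255,255,255,255,255]}'

```

```text
time_s: 6.1
eef_pos: [450.3, -115.6, 79.3]
ee_rot: [0.003, 0.508, 0.861, 0.0]
force: [-5.4, 5.8, 38.0]
grip_width: 0.513
```

```bash
python3 -m crank '{"dp":[[0,0,0],[0,0,0],[0,0,0],[0,0,0],[0,0,0],[0,0,0],[0,0,0],[0,0,0]],"delta_rot":[[0,0,5],[0,0,5],[0,0,5],[0,0,5],[0,0,5],[0,0,5],[0,0,4],[0,0,0]],"claw":[255,255,255,255,255,255,255,255]}'
python3 -c "
from rig import *;print(sense()['wrist_torque'],sense()['joints'])"
```

```text
time_s: 6.9
eef_pos: [450.6, -115.4, 79.3]
ee_rot: [0.004, 0.235, 0.972, -0.001]
force: [-3.4, 7.6, 37.0]
grip_width: 0.515
[1.09264072 0.82582455 0.03829091] [-5.03953114e-01  3.71564558e-01  1.86299200e+00  1.22536746e-03
  8.99639527e-01 -1.60124341e+00]
```

Turned 64° with next to no resisting torque. I'll ease off, let go and rise.

```bash
python3 -m crank '{"dp":[[0,0,0.2],[0,0,0],[0,0,0],[0,0,0],[0,0,0],[0,0,0],[0,0,0]],"delta_rot":[[0,0,0],[0,0,0],[0,0,0],[0,0,0],[0,0,0],[0,0,0],[0,0,0]],"claw":[255,180,100,0,0,0,0]}'
python3 -m crank '{"dp":[[0,0,1],[0,0,2],[0,0,2],[0,0,2],[0,0,2],[0,0,2],[0,0,2],[0,0,2],[0,0,0]],"delta_rot":[[0,0,0],[0,0,0],[0,0,0],[0,0,0],[0,0,0],[0,0,0],[0,0,0],[0,0,0],[0,0,0]],"claw":[0,0,0,0,0,0,0,0,0]}'
python3 - <<'E'
from h import *
from scipy.spatial.transform import Rotation as R
s=sense();im,d=capture('wrist');save('w2.png',im)
m=camera_model('wrist')
w,x,y,z=s['ee_rot'];Rt=R.from_quat([x,y,z,w]).as_matrix()
v,u=np.mgrid[0:480,0:640]
def top(im,d,s,n):
    a=(u-m['cx'])/m['fx'];b=(v-m['cy'])/m['fy'];r=np.hypot(a,b)+1e-9
    k=d/np.maximum(np.cos(r),1e-3)
    P=np.stack([np.sin(r)*a/r*k,-np.sin(r)*b/r*k,-d,np.ones_like(k)],-1)@np.array(m['T_tool_cam']).T
    P=P[...,:3]@Rt.T+s['eef_pos']
    q=P[(d>0)&(np.hypot(P[...,0]-450,P[...,1]+115)<18)];print(n,np.percentile(q[:,2],[10,50,90]),s['eef_pos'])
top(im,d,s,'wrist')
for c in ['scene','side']:
    im,d=capture(c);save(c+'2.png',im)
    mm=camera_model(c)
    P=np.stack([(u-mm['cx'])/mm['fx']*d,-(v-mm['cy'])/mm['fy']*d,-d,np.ones_like(d)],-1)@np.array(mm['cam_to_world']).T
    P0=np.load(c+'_P.npy')
    for Q in (P0,P):
        q=Q[(d>0)&(np.hypot(Q[...,0]-448,Q[...,1]+116)<20)&(Q[...,2]>60)&(Q[...,2]<125)];print(c,np.percentile(q[:,2],[50,90,97]))
E
python3 -c "
import cv2
a=cv2.imread('pics/w1.png')[150:310,240:400];b=cv2.imread('pics/w2.png')[150:310,240:400]
cv2.imwrite('pics/cmp.png',cv2.resize(cv2.hconcat([a,b]),None,fx=2.5,fy=2.5))"
```

```text
time_s: 7.6
eef_pos: [448.1, -114.9, 77.2]
ee_rot: [-0.0, 0.236, 0.972, 0.0]
force: [-0.1, 0.0, -0.3]
grip_width: 0.999
time_s: 8.5
eef_pos: [449.1, -115.3, 230.1]
ee_rot: [0.002, 0.236, 0.972, -0.001]
force: [1.0, -0.8, -0.3]
grip_width: 1.002
wrist [112.90662868 311.6702194  321.0193715 ] [ 449.05093955 -115.29888388  230.12844806]
scene [105.3311099  112.84093918 113.36677802]
scene [110.0411306  112.76036192 113.45390831]
side [112.1558834  114.1727278  114.62884728]
side [112.06081224 114.05470119 114.66985494]
```

View pics/w2.png

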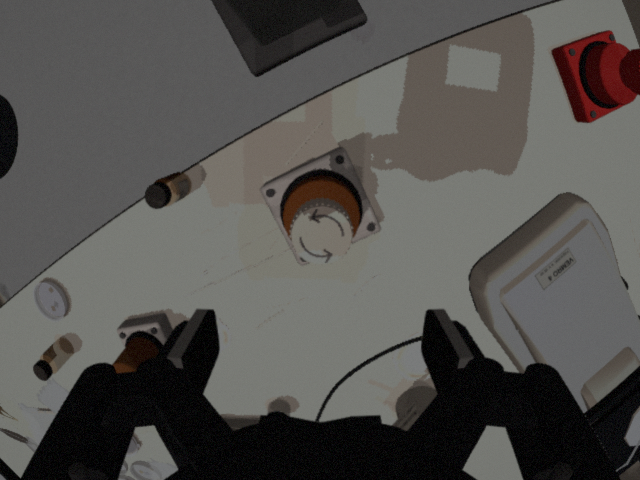

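View pics/cmp.png

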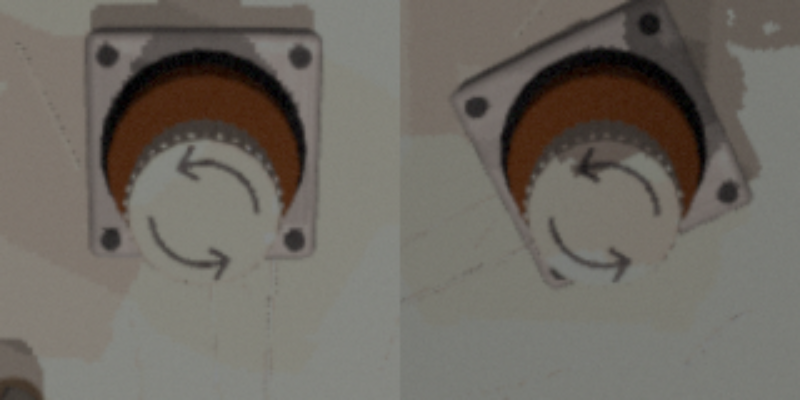

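In the wrist view the arrows kept their place relative to the gripper (322,235) while the holder appears turned by about 64°, so the cap turned with the tool. Its top is back at about 113 mm, so it is unlocked and sprung up. The gripper is clear, so I'm handing the job in.

```bash
python3 -c "
from rig import *
print(finish_job())"
```

```text
the job is handed in; nothing more can be done
None
```

The short wide bottle is unlocked, and I handed the job in at about 9 s of the 35 s allowed. I gripped its white cap, pressed it down 7 mm, turned it 64° anticlockwise while held down, and let go.

- **Cap turned:** before and after wrist pictures show its arrows moved about 64° relative to the holder. That is past the catch (35°) and short of the end stop (80°).
- **Cap back up:** the scene and side cameras put its top back at 113–114 mm, the same as before the press. The wrist camera's height check was no use, because its median read 312 mm and it seems to have caught the gripper.
- **Left alone:** I never went near the tall bottle or the red look-alike. I did not measure the tall cap again afterwards. The open gripper finished well above the bottle with almost no force on it.
- **Forces:** the first press went further than needed and read 79 N straight down at the wrist (limit 120 N), so I eased it to about 37–45 N before and during the turn.

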